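Hang the tray on the stand's two headed studs

TASK

Pick up the white hanging tray by its finger web and hang it on the bench stand: feed both studs through the two keyholes in its back plate, then lower it so that both studs sit at the top of their slots and the back plate lies against the stand. The stud plate may be clamped off-centre, so find the studs gently, by feel or by eye, without forcing, and leave the small things standing on the desk where they are.

Things in the scene. Friction and masses are not known exactly. Their poses are not given: they have to be found in the camera images.
- tray_web (a point): Centre of the finger web of the loose white hanging tray, which stands upright on the desk (0.2 to 0.3 kg). Axes: z up, +x to its rear, y along its 150 mm width. The web is an upright plate to grip from above: 10 mm thick (y), 50 mm high (25 above and below this point), from 27 mm in front of it back to the back plate. Point: 83 mm above the underside, 31 mm in front of the back plate's rear face.
- tray_back (a point): Point on the rear face of the tray's back plate (4 mm thick, 150 wide, 114 high), mid-width, 31 mm behind and 13 mm above tray_web: the level of the stud axes when the tray hangs home. Axes as tray_web. At the tray's foot is a trough, 66 mm front to rear and 34 mm high; 24 mm are free between its rim and the web's lower edge.
- keyhole_left (a point): Centre of the wide part of the keyhole at +50 mm y, on the rear face of the tray's back plate, 16 mm below the level of tray_back. The wide part is 18 mm wide and 20 mm high; a slot 10 mm wide goes up from it and ends 19 mm above this point. A stud is home when its axis is 16 mm above this point.
- keyhole_right (a point): The same for the other keyhole, at -50 mm y.
- stand_face (a point): Middle of the front face of the stand's grey stud plate, 170 mm above the desk at stud height, if that plate were centred. Axes: z up, +x into the plate, y sideways. Two level studs, 100 mm apart, stick out 15.5 mm to -x: shank 6 mm diameter, 6.5 long, then a head 14 mm diameter, 8.5 long, front bevelled to 11 mm. Studs at y = shift - 50 and shift + 50 mm (see stand).
- stand: Fixed bench stand, 230 mm wide, 244 high; origin under it, axes as stand_face. Its stud plate (160 mm wide, 75 to 225 mm above the desk) is clamped up to 18 mm to either side of the centre, differently each time: this shift along y is in NO reading and must be found. The clamp does not yield to a gentle push. The foot, 12 mm high, reaches 110 mm in front of the plate.
- brown_bottle: Bystander: brown bottle, 49 mm diameter, 116 mm high, standing alone left of the cans; origin at its underside.
- small_vial: Bystander: small brown vial, 21 mm diameter, 45 mm high, standing in front of the cans; origin at its underside.
- strip_carton: Bystander: small carton, 30 x 78 x 72 mm; origin at its underside.
- glucose_meter: Bystander: hand-held meter, 28 x 88 x 54 mm; origin at its underside.
Mind the look-alikes: they are no part of the job. Of the things shaped like the part that bears tray_web, the white one is meant.

How it is judged:
By the outcome, as a careful person would: the job done as asked, in the order asked, and still so for the second after the job is handed in, with the robot touching nothing.
It also fails if it takes over 64 s, if anything falls off the work surface, if the arm or the gripper's body presses on something with over 40 N, if the wrist force passes 120 N, or if a joint passes its speed limit or range.

ROBOT

A 6-joint arm with a two-finger parallel gripper is mounted at the origin on a cart in front of the work surface, level with it; the furniture and walls round the work are solid. World frame = base frame: x ahead of the robot, y to its left, z up, the work surface at z = 0. Lengths are in m, angles in rad, forces in N, time in s.
With the tool pointing down it reaches from about 0.35 to 0.975 m from the base axis. Payload 4.9 kg.
Tool frame: the origin (TCP) lies on the centre line of the jaws, within the pads' length; the fingertips stand manip.tcp_to_tips ahead of it and the grasp point (between the pads) is the TCP (manip.tcp_to_tips is the distance from the TCP to the fingertips, in m); y points along the fingers, z is the direction in which the jaws open and shut, and the axes are right-handed (so a half turn about y gives the same grasp; the last joint's range is limited). The gripper opens to 85 mm and grips with 20 to 120 N. Pads are 22 mm wide; open, the fingers measure 114 mm over their backs; the gripper's body (76 mm by 85 mm) begins 54 mm behind the grasp point. The pads swing forward as they close: fully open they stand 13 mm farther back than shut.
Start: joints at [-1.25, 0.053, 1.613, -0, 1.476, -0.119], TCP at [0.266, -0.566, 0.25] pointing down, gripper open.
Joint ranges: [-3.01, 3.01], [-1.01, 2.22], [0.06, 2.58], [-1.02, 4.17], [0.09, 2.62], [-3.14, 3.14]. Speed limits (rad/s): [2.57, 2.57, 3.14, 3.14, 3.14, 3.14].

INTERFACE

Orientations are given as a unit quaternion [w, x, y, z].
In Python, from plant import manip gives the robot as it stands.
- The arm moves only by the tool apply_moves, never from a script. Its argument "moves" is a list of rows, each a list of 7 numbers: the gripper's target within -1 to 1 (shut at 1, half-way at 0, fully open at -1), then the shift along the tool's x, y, z in mm, then the turn, a rotation vector about the tool's x, y, z in degrees. A call has 1 to 20 rows; each row shifts and turns the commanded pose from where the row before left it, along the tool's axes as they then stand; what a row does not reach is not made up. A row lasts 1/10 s, in which the tool goes at most 50 mm and 8.59 degrees, less where a joint would pass 70% of its speed; a pose out of reach is approached as far as the arm can. A call with a gripper value outside its range is refused whole. The fingers move at their own pace and stop on an object; the grip force is fixed at half the most. Time passes only in rows, so rows that do not move let the fingers close. It gives the time, the measured TCP pose, the force and the opening at its end, in the units of the state.
- manip.state(): the state, without advancing time (a new reading comes with each control period).
- manip.grab_frame(name): name is "scene" or "top" or "wrist"; returns the picture (400x640x3 uint8, blue, green, red); there is no depth.
- manip.calibration(name): a dict with "mtx" (3x3 intrinsics, pixels), "T" (4x4, takes a point from camera to world coordinates); the wrist camera has in their place "T_tool_cam" (4x4, takes a point from camera to tool coordinates, whose origin is the TCP and whose axes are the tool frame's). Camera axes: x right, y down, z forward; pixel columns grow to the right and rows downward; lengths in m; the calibration is good to about 2 mm. A picture is of the moment at which its call begins: read the wrist's pose just before it. calibration takes no time and is no camera call.
- manip.job_done(): hands the job in, once; it reports no verdict.
The state is a dict: "time": time; "joint_pos": joint angles; "joint_vel": joint speeds; "joint_efforts": joint torques, N m; "tool_pos": TCP position; "tool_rot": TCP orientation; "contact_force": force on the tool from outside, world axes, zero at the start; "ft_torque": the same for the moment, N m; "gripper_width": opening from 0.0 (shut) to 1.0 (fully open).
Only numpy, scipy, OpenCV 4.12 (cv2) and the standard library are available. Lean on these libraries where they do the work, as an engineer would, in place of code of your own. Each camera call takes 0.05 s, during which the arm holds its last target. There are 200 camera calls.

## Working session

There is one attempt and no reset: what is moved stays moved. The work goes in short steps, Python scripts to look and compute and a tool call to move; the robot and the scene stay as the last step left them, time stands still between calls to the robot, and variables do not carry over. Pictures are saved under pics/ and viewed, about 8 in all and at most 12, crops included, and the job is handed in when it is done.

Besides the shell and the picture viewer there is one more tool, called as name([rows], argument=value, ...), one row to a line, values as JSON. apply_moves: Moves the arm, as the interface text tells. Its arguments: {"type":"object","properties":{"moves":{"type":"array","items":{"type":"array","items":{"type":"number"}}}},"required":["moves"]}

```bash
mkdir -p pics; cat > h.py <<'E'
import numpy as np, cv2
from plant import manip
from scipy.spatial.transform import Rotation as R
def snap(n,f):
    im=manip.grab_frame(n); cv2.imwrite('pics/'+f,im); return im
def pose():
    s=manip.state(); w,x,y,z=s['tool_rot']; T=np.eye(4); T[:3,:3]=R.from_quat([x,y,z,w]).as_matrix(); T[:3,3]=s['tool_pos']; return T
def cam(n,T=None):
    c=manip.calibration(n); return np.array(c['mtx']), (np.array(c['T']) if n!='wrist' else T@np.array(c['T_tool_cam']))
def ray(K,T,u,v):
    d=T[:3,:3]@np.linalg.solve(K,[u,v,1.]); return T[:3,3],d/np.linalg.norm(d)
def plane(K,T,u,v,z):
    o,d=ray(K,T,u,v); return o+d*(z-o[2])/d[2]
def tri(*rs):
    A=sum(np.eye(3)-np.outer(d,d) for o,d in rs); b=sum((np.eye(3)-np.outer(d,d))@o for o,d in rs)
    p=np.linalg.solve(A,b); return p,[np.linalg.norm((np.eye(3)-np.outer(d,d))@(p-o)) for o,d in rs]
def proj(K,T,p):
    q=K@(np.linalg.inv(T)@np.append(p,1))[:3]; return q[:2]/q[2]
E
python3 - <<'E'
from h import *
np.set_printoptions(precision=3,suppress=True)
print(manip.state(), manip.tcp_to_tips); print(pose())
for n in('scene','top','wrist'):
    T=pose(); snap(n,n+'0.png'); print(n,*cam(n,T))
E
```

```text
{'time': 0.0, 'joint_pos': array([-1.25 ,  0.053,  1.614, -0.   ,  1.476, -0.119]), 'joint_vel': array([ 0.002,  0.   , -0.002, -0.001,  0.002,  0.001]), 'joint_efforts': array([ -0.   , -39.367, -37.018,  -0.   ,   0.007,   0.   ]), 'tool_pos': array([ 0.266, -0.565,  0.249]), 'tool_rot': array([ 0.154, -0.154,  0.691, -0.689]), 'contact_force': array([ 0.101,  0.64 , -0.822]), 'ft_torque': array([ 0.05 ,  0.015, -0.046]), 'gripper_width': 1.0009713472157173} 0.019
[[-0.905 -0.001  0.426  0.266]
 [-0.426  0.002 -0.905 -0.565]
 [-0.    -1.    -0.002  0.249]
 [ 0.     0.     0.     1.   ]]
scene [[426.094   0.    323.477]
 [  0.    426.094 200.4  ]
 [  0.      0.      1.   ]] [[-0.803 -0.36   0.475 -0.162]
 [-0.595  0.456 -0.661  1.134]
 [ 0.021 -0.814 -0.581  1.01 ]
 [ 0.     0.     0.     1.   ]]
top [[361.167   0.    323.255]
 [  0.    361.167 199.463]
 [  0.      0.      1.   ]] [[ 0.005 -0.996  0.088  0.422]
 [-1.    -0.005 -0.001  0.155]
 [ 0.001 -0.088 -0.996  1.643]
 [ 0.     0.     0.     1.   ]]
wrist [[323.794   0.    317.073]
 [  0.    323.794 195.41 ]
 [  0.      0.      1.   ]] [[ 0.425 -0.871 -0.248  0.329]
 [-0.905 -0.409 -0.114 -0.536]
 [-0.003  0.273 -0.962  0.373]
 [ 0.     0.     0.     1.   ]]
```

View pics/scene0.png

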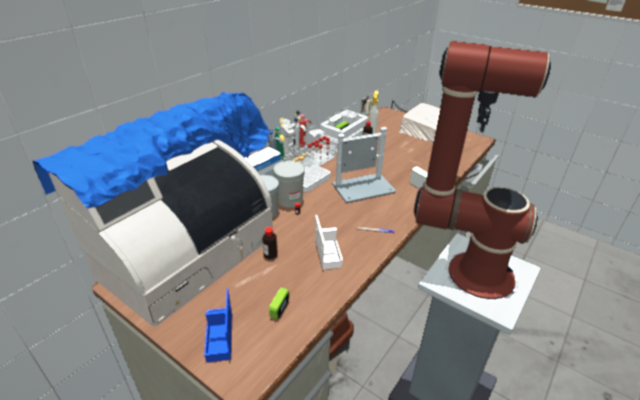

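View pics/top0.png

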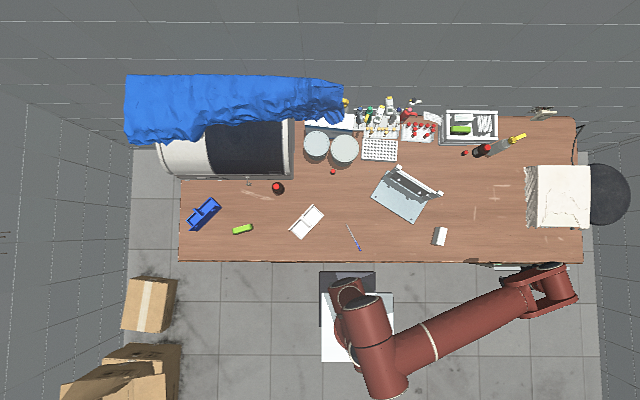

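Candidates: the white tray at scene (327,245) / top (307,221), and the blue look-alike at scene (218,330) / top (203,213). By description I choose the white one. The stand is at scene (362,165) / top (405,195). Next is a close crop of tray and stand.

```bash
python3 - <<'E'
from h import *
s=cv2.imread('pics/scene0.png');t=cv2.imread('pics/top0.png')
def c(im,x,y,w,h,k): return cv2.resize(im[y:y+h,x:x+w],(w*k,h*k),interpolation=cv2.INTER_CUBIC)
a=c(s,300,205,50,70,8)[:, :400][:560]
b=np.hstack([c(t,282,196,50,50,8)]);d=c(s,325,125,80,80,5);e=c(t,365,160,80,65,5)
out=np.full((600,800,3),0,np.uint8)
A=c(s,305,210,50,40+25,6);out[:A.shape[0],:300]=A
B=c(t,282,198,50,50,6);out[:300,300:600]=B
D=c(s,330,125,70,50,5);out[:0]=0
out[390:390+210,:350]=c(s,330,125,70,42,5)
out[300:600,400:800]=c(t,366,160,80,60,5)
cv2.imwrite('pics/c1.png',out)
E
```

```text
(no output)
```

View pics/c1.png

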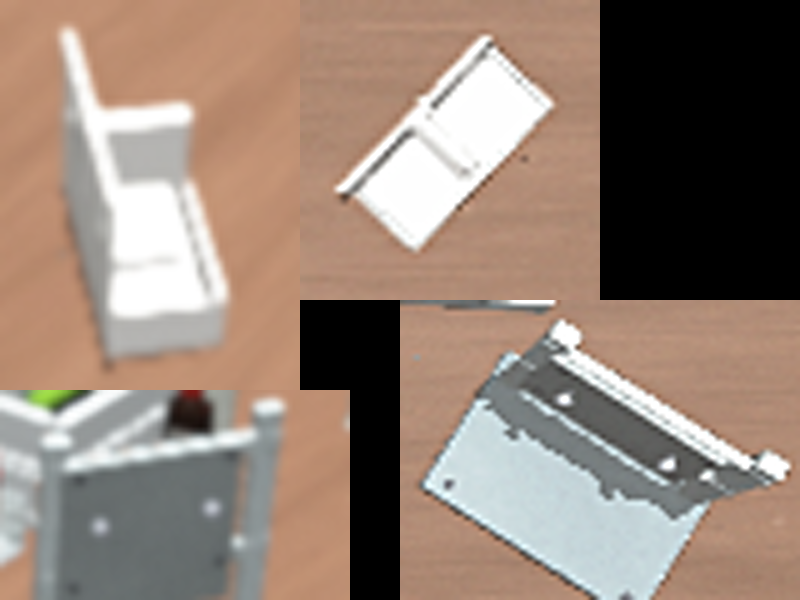

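```bash
python3 - <<'E'
from h import *
np.set_printoptions(precision=4,suppress=True)
S=cam('scene');T=cam('top')
P={}
for n,a,b in [('studL',(350,152),(399,179.6)),('studR',(372.4,148.6),(419.6,193)),('webfront',(336.5,228.7),(310,226.7)),('webrear',(321.7,229.5),(302.8,214.7)),
 ('plate far',(316.3,215.3),(313.3,204.7)),('plate near',(323.8,245.8),(289,229.7)),('postL',(339,135),(366+165/5,160+32/5)),('postR',(383.5,128),(366+370/5,160+165/5))]:
    p,e=tri(ray(*S,*a),ray(*T,*b)); P[n]=p; print(n,p,e)
d=P['studR']-P['studL'];print('stud',np.linalg.norm(d),np.degrees(np.arctan2(d[1],d[0])),(P['studL']+P['studR'])/2)
d=P['postR']-P['postL'];print('post',np.linalg.norm(d),np.degrees(np.arctan2(d[1],d[0])),(P['postL']+P['postR'])/2)
for n,z in (('studL',.17),('studR',.17)):pass
print(plane(*T,399,179.6,.177),plane(*T,419.6,193,.177))
for a in((313.3,204.7),(289,229.7)): print('plate@.114',plane(*T,*a,.114))
for a in((310,226.7),(302.8,214.7)): print('web@.108',plane(*T,*a,.108))
E
```

```text
studL [ 0.6369 -0.1561  0.1733] [np.float64(0.0016779315833880945), np.float64(0.0016779315833879295)]
studR [ 0.5822 -0.24    0.1718] [np.float64(0.001754576214877133), np.float64(0.0017545762148772036)]
webfront [0.443  0.2102 0.1086] [np.float64(0.0015425448076450679), np.float64(0.0015425448076451112)]
webrear [0.4896 0.2388 0.1008] [np.float64(0.003722195266209865), np.float64(0.00372219526620983)]
plate far [0.5368 0.1972 0.1124] [np.float64(0.002250666174027945), np.float64(0.002250666174028141)]
plate near [0.4297 0.2995 0.1025] [np.float64(0.0013214014138719023), np.float64(0.0013214014138719233)]
postL [ 0.6814 -0.1413  0.2406] [np.float64(0.003930512314552227), np.float64(0.003930512314552192)]
postR [ 0.5742 -0.3005  0.2442] [np.float64(0.0010044969887421135), np.float64(0.0010044969887421902)]
stud 0.10023252539666523 -123.08175440246526 [ 0.6096 -0.1981  0.1725]
post 0.19198438437383616 -123.9720037934816 [ 0.6278 -0.2209  0.2424]
[ 0.6349 -0.1561  0.177 ] [ 0.5801 -0.2395  0.177 ]
plate@.114 [0.5348 0.1959 0.114 ]
plate@.114 [0.4286 0.2977 0.114 ]
web@.108 [0.4417 0.2094 0.108 ]
web@.108 [0.4924 0.2404 0.108 ]
```

Crop (count 3): the white tray has its back plate to the upper left, the web standing towards the robot and the trough in front. The stand's two white stud heads are at scene (350,152) and (372,149). The triangulated heights and the 100 mm stud spacing agree with the text. Next I move the wrist camera over the tray.

apply_moves([
  [-1, -29.6, -3, -36.8, 0, 0, 0],
  [-1, -29.6, -3, -36.8, 0, 0, 0],
  [-1, -29.6, -3, -36.8, 0, 0, 0],
  [-1, -29.6, -3, -36.8, 0, 0, 0],
  [-1, -29.6, -3, -36.8, 0, 0, 0],
  [-1, -29.6, -3, -36.8, 0, 0, 0],
  [-1, -29.6, -3, -36.8, 0, 0, 0],
  [-1, -29.6, -3, -36.8, 0, 0, 0],
  [-1, -29.6, -3, -36.8, 0, 0, 0],
  [-1, -29.6, -3, -36.8, 0, 0, 0],
  [-1, -29.6, -3, -36.8, 0, 0, 0],
  [-1, -29.6, -3, -36.8, 0, 0, 0],
  [-1, -29.6, -3, -36.8, 0, 0, 0],
  [-1, -29.6, -3, -36.8, 0, 0, 0],
  [-1, -29.6, -3, -36.8, 0, 0, 0],
  [-1, -29.6, -3, -36.8, 0, 0, 0],
  [-1, -29.6, -3, -36.8, 0, 0, 0],
  [-1, 0, 0, 0, 0, -7, 0],
  [-1, 0, 0, 0, 0, -7, 0],
  [-1, 0, 0, 0, 0, -7, 0],
])

```text
time: 2.15
tool_pos: [0.4548, 0.2154, 0.3007]
tool_rot: [0.279, -0.28, 0.65, -0.65]
contact_force: [0.0, -0.1, 0.1]
gripper_width: 1.0
```

apply_moves([
  [-1, 0, 0, 0, 0, 0, 0],
  [-1, 0, 0, 0, 0, 0, 0],
])

```text
time: 2.35
tool_pos: [0.4549, 0.2147, 0.301]
tool_rot: [0.276, -0.277, 0.651, -0.651]
contact_force: [0.4, 0.1, -0.2]
gripper_width: 1.0
```

```bash
python3 - <<'E'
from h import *
T=pose();np.save('T1.npy',T);snap('wrist','w1.png');print(T.round(4))
w=cam('wrist',T)
for p in [(.5348,.1959,.114),(.4286,.2977,.114),(.4417,.2094,.108),(.4614,.226,.108)]: print(proj(*w,np.array(p)).round(1))
E
```

```text
[[-6.940e-01 -4.000e-04  7.200e-01  4.549e-01]
 [-7.200e-01 -2.000e-04 -6.940e-01  2.147e-01]
 [ 4.000e-04 -1.000e+00 -2.000e-04  3.010e-01]
 [ 0.000e+00  0.000e+00  0.000e+00  1.000e+00]]
[392.1 133.3]
[236.5 133.9]
[311.7 188. ]
[314.2 162.9]
```

View pics/w1.png

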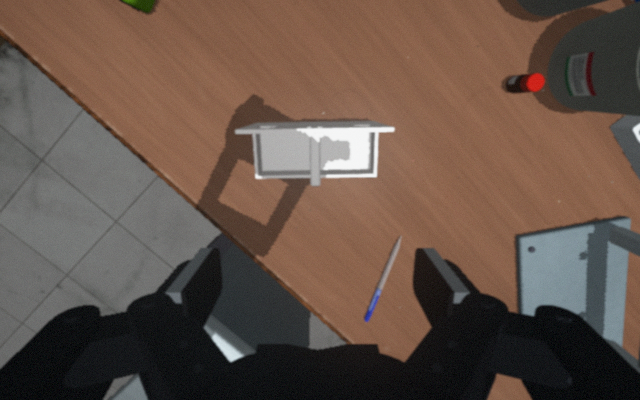

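View 4: the white tray lies square to the gripper. The plate's top runs from (236,132) to (394,130) and the web's front top end is at (316,186). The vial's red cap is at (535,82), well clear.

```bash
python3 - <<'E'
from h import *
np.set_printoptions(precision=4,suppress=True)
T=np.load('T1.npy');w=cam('wrist',T);t=cam('top');s=cam('scene')
g=cv2.cvtColor(cv2.imread('pics/w1.png'),cv2.COLOR_BGR2GRAY).astype(int)
print(g[182,300:332]);print(g[140,300:332]);
for c in (250,280,350,380):print(c,g[122:138,c])
p,e=tri(ray(*w,316,186),ray(*t,310,226.7),ray(*s,336.5,228.7));print('webfront',p,e)
a=plane(*w,236.5,132,.114);b=plane(*w,394,130,.114);print(a,b,np.linalg.norm(a-b),np.degrees(np.arctan2(*(b-a)[1::-1])))
Ti=np.linalg.inv(T)
for q in (a,b,plane(*w,316,186,.108)):print('tool mm',(Ti@np.append(q,1))[:3]*1000)
E
```

```text
[ 72  75  76  73  76  76  78  72  78  84 117 150 165 176 171 174 175 175
 166 158 138 119 120 121 125 120 123 119 121 119 118 124]
[176 179 178 180 176 183 180 176 175 167 161 166 176 177 183 202 225 236
 238 216 178 176 180 177 181 180 180 177 179 182 186 202]
250 [ 67  70  83  98 109 112 120 148 168 174 170 151 106  72  66  66]
280 [ 91 106 106 108 104 116 130 156 174 179 177 180 176 176 179 181]
350 [114 111 110 113 126 192 239 246 245 246 244 245 244 246 245 245]
380 [114 115 113 116 141 196 241 246 244 235 181 119 123 120 119 112]
webfront [0.4444 0.2088 0.1069] [np.float64(0.002071375907506627), np.float64(0.0027705717013530723), np.float64(0.0011224735127065455)]
[0.43   0.2989 0.114 ] [0.5381 0.197  0.114 ] 0.1486089089936588 -43.28739490470295
tool mm [-43.3541 187.0269 -76.3433]
tool mm [-45.0654 186.9953  72.2558]
tool mm [ 10.8107 193.0342  -1.3949]
```

apply_moves([
  [-1, -1, 40, -1.5, 0, -0.8, 0],
  [-1, 0, 45, 0, 0, 0, 0],
  [-1, 0, 45, 0, 0, 0, 0],
  [-1, 0, 40, 0, 0, 0, 0],
  [-0.3, 0, 25, 0, 0, 0, 0],
  [0, 0, 16, 0, 0, 0, 0],
  [0.5, 0, 0, 0, 0, 0, 0],
  [1, 0, 0, 0, 0, 0, 0],
  [1, 0, 0, 0, 0, 0, 0],
  [1, 0, 0, 0, 0, 0, 0],
  [1, 0, 0, 0, 0, 0, 0],
  [1, 0, 0, 0, 0, 0, 0],
  [1, 0, 0, 0, 0, 0, 0],
])

```text
time: 3.7
tool_pos: [0.4561, 0.2168, 0.0922]
tool_rot: [-0.283, 0.281, -0.648, 0.649]
contact_force: [1.6, -2.3, 7.2]
gripper_width: 0.109
```

apply_moves([
  [1, 0, 0, 0, 0, 0, 0],
  [1, 0, 0, 0, 0, 0, 0],
  [1, 0, 0, 0, 0, 0, 0],
  [1, 0, 0, 0, 0, 0, 0],
])

```text
time: 4.1
tool_pos: [0.456, 0.2168, 0.0922]
tool_rot: [-0.283, 0.281, -0.648, 0.649]
contact_force: [0.1, -1.2, 5.8]
gripper_width: 0.108
```

apply_moves([
  [1, 0, -8, 0, 0, 0, 0],
  [1, 0, -12, 0, 0, 0, 0],
  [1, 0, -15, 0, 0, 0, 0],
  [1, 0, -15, 0, 0, 5, 0],
  [1, 0, -15, 0, 0, 8, 0],
  [1, 0, -15, 0, 0, 8, 0],
  [1, 0, -15, 0, 0, 8, 0],
  [1, 0, -15, 0, 0, 8, 0],
  [1, 0, -15, 0, 0, 8, 0],
  [1, 0, -15, 0, 0, 8, 0],
  [1, 0, 0, 0, 0, 8, 0],
  [1, 0, 0, 0, 0, 8, 0],
  [1, 0, 0, 0, 0, 8, 0],
  [1, 0, 0, 0, 0, 3, 0],
  [1, 0, 0, 0, 0, 0, 0],
  [1, 0, 0, 0, 0, 0, 0],
])

```text
time: 5.7
tool_pos: [0.4546, 0.2166, 0.2309]
tool_rot: [-0.2, 0.201, 0.678, -0.678]
contact_force: [-0.0, 0.4, -2.0]
gripper_width: 0.104
```

```bash
python3 - <<'E'
from h import *
np.set_printoptions(precision=4,suppress=True)
s=manip.state();T=pose();print(T,s['contact_force'],s['gripper_width'])
a=np.radians(-33.3);xs=np.array([np.cos(a),np.sin(a),0]);tgt=np.array([.6096,-.1981,.215])-xs*.0912
print(tgt,T[:3,:3].T@(tgt-T[:3,3])*1000,'yaw',np.degrees(np.arctan2(-T[1,0],-T[0,0])))
E
```

```text
[[-0.8394  0.0006 -0.5436  0.4546]
 [ 0.5436  0.0003 -0.8394  0.2166]
 [-0.0003 -1.     -0.0005  0.2309]
 [ 0.      0.      0.      1.    ]] [-0.0242  0.4167 -2.0212] 0.10389792612947031
[ 0.5334 -0.148   0.215 ] [-264.3392   15.8642  263.2734] yaw -32.926900426060705
```

apply_moves([
  [1, -30, 2, 30, 0, 0, 0],
  [1, -33, 2, 33, 0, 0, 0],
  [1, -33, 2, 33, 0, 0, 0],
  [1, -33, 2, 33, 0, 0, 0],
  [1, -33, 2, 33, 0, 0, 0],
  [1, -33, 2, 33, 0, 0, 0],
  [1, -33, 2, 33, 0, 0, 0],
  [1, -20, 2, 20, 0, 0, 0],
  [1, -16, 0, 15, 0, 0, 0],
  [1, 0, 0, 0, 0, 0, 0],
  [1, 0, 0, 0, 0, 0, 0],
  [1, 0, 0, 0, 0, 0, 0],
])

```text
time: 6.9
tool_pos: [0.5327, -0.147, 0.2144]
tool_rot: [-0.201, 0.2, 0.678, -0.678]
contact_force: [0.5, 0.0, -1.1]
gripper_width: 0.108
```

```bash
python3 - <<'E'
from h import *
T=pose();np.save('T2.npy',T);snap('wrist','w2.png');snap('scene','s2.png')
print(T.round(4),manip.state()['contact_force'])
w=cam('wrist',T)
for p in [(.6369,-.1561,.173),(.5822,-.24,.173)]: print(proj(*w,np.array(p)).round(1))
E
```

```text
[[-8.393e-01 -1.000e-04 -5.437e-01  5.327e-01]
 [ 5.437e-01  5.000e-04 -8.393e-01 -1.470e-01]
 [ 4.000e-04 -1.000e+00 -3.000e-04  2.144e-01]
 [ 0.000e+00  0.000e+00  0.000e+00  1.000e+00]] [-0.53150742 -0.61125842 -2.03215436]
[212.4  52.2]
[425.5  52.5]
```

View pics/w2.png

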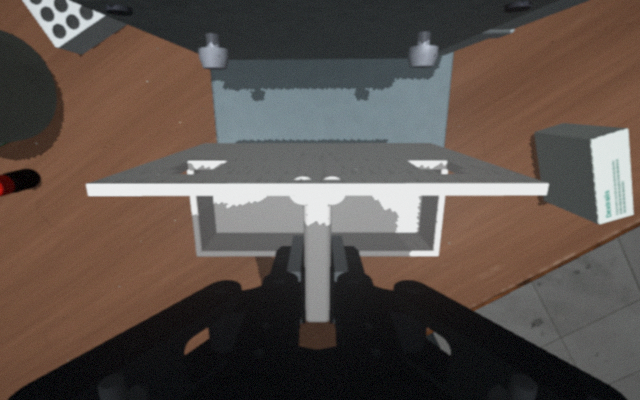

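View 5: both studs are at (213,55) and (424,55). The tray plate's top edge runs (88,184)–(548,184), and all of it looks parallel. Now I measure the edges finely.

```bash
python3 - <<'E'
from h import *
np.set_printoptions(precision=2,suppress=True,linewidth=200)
T=np.load('T2.npy');w=cam('wrist',T);Ti=np.linalg.inv(T)
im=cv2.imread('pics/w2.png');g=cv2.cvtColor(im,cv2.COLOR_BGR2GRAY).astype(int)
for r in (38,50,58,64): print(r,g[r,194:232],g[r,405:443])
print(g[30:75,213]);print(g[30:75,424])
print('L',g[190,80:100],'R',g[190,538:558])
for c in (120,250,400,510):print(c,g[170:202,c])
E
```

```text
38 [ 44  43  34  46  43  47  49  49  49  49  49  53  67  81  89  95 100 100  97  86  83  74  67  67  54  47  46  48  47  44  47  49  45  45  43  40  47  42] [ 49  50  47  50  46  51  44  47  50  50  50  46  53  68  73  76  82  90  99 102 100  94  88  87  75  58  55  47  47  47  54  45  46  49  46  47  44  48]
50 [ 44  45  50  56  82 102 122 133 142 145 154 157 158 162 165 167 165 159 164 164 161 158 152 151 145 138 133 122 124 112 103  93  78  67  51  48  45  45] [ 46  46  47  54  67  76  88  96 101 114 116 124 134 133 144 148 156 164 172 177 175 179 175 172 166 156 155 149 150 144 134 120 101  72  61  58  58  56]
58 [ 95  94  96 104 100 101 115 121 133 139 147 147 154 157 162 164 163 162 158 155 148 148 139 144 139 130 128 122 114 110 100  90  77  64  52  51  47  47] [ 58  61  60  62  70  80  88  99 110 116 119 124 129 136 141 144 144 152 151 156 158 157 159 154 146 148 142 134 127 121 110  98  80  73  81  89 112 125]
64 [ 95  96  98  92  92  95  94  96 106 123 130 142 147 151 151 159 156 159 156 149 151 142 142 136 131 126 114 107  99  91  85  72  63  69  69  72  76  72] [ 73  73  
[... 511 characters left out ...]
 96  94  97  96  92 100 145 202 230 235 236 234 236 237 234 236 235 235 235 235] R [235 234 234 232 234 233 234 234 226 189 124  82  73  72  70  76  73  73  71  71]
120 [ 95  97  94  98  97  97  98  93  97  95  90  87 109 166 222 235 236 235 237 237 236 236 235 235 233 214 153 105  97  95  96  99]
250 [100  98 103 104 106 106 106 106 106 109 110 109 127 172 224 235 234 236 235 233 234 235 235 232 234 235 235 235 232 234 234 225]
400 [111 105 105 105 108 108 109 109 108 108 112 109 125 180 226 233 234 235 235 232 233 234 235 235 234 233 234 235 234 234 234 234]
510 [ 99  98 102 104 101  97  99  99 102 100 102  98 138 188 230 233 234 234 234 234 233 234 235 232 220 164 117 102  99 102 103 100]
```

```bash
python3 - <<'E'
from h import *
np.set_printoptions(precision=2,suppress=True,linewidth=200)
T=np.load('T2.npy');w=cam('wrist',T);Ti=np.linalg.inv(T)
t=lambda u,v,z:(Ti@np.append(plane(*w,u,v,z),1))[:3]*1000
for z in(.168,.171,.174):
  a,b=t(212.2,50,z),t(423.4,48.5,z);print('stud z',z,a,b,'dist',np.linalg.norm(a-b),'mid',(a+b)/2)
a,b=t(212.5,67.2,.1755),t(423.5,65.5,.1755);print('head front top',a,b,'deg',np.degrees(np.arctan2(a[0]-b[0],b[2]-a[2])))
zt=.2144-.0922+.114
for z in (zt-.002,zt,zt+.002):
  a,b=t(86.3,190,z),t(547.7,190,z);c,d=t(120,183,z),t(510,182.8,z)
  print('plate',z,a,b,np.linalg.norm(a-b),'midz',(a+b)[2]/2,'rear',c,d,'deg',np.degrees(np.arctan2(c[0]-d[0],d[2]-c[2])))
S=cam('scene');To=cam('top')
for A,B,u,v in(((350,152),(399,179.6),212.2,54),((372.4,148.6),(419.6,193),423.4,52.5)):
  p,e=tri(ray(*S,*A),ray(*To,*B),ray(*w,u,v));print(p*1000,np.array(e)*1000)
E
```

```text
stud z 0.168 [-94.1   46.35 -50.47] [-94.63  46.32  51.55] dist 102.02371082685865 mid [-94.37  46.33   0.54]
stud z 0.171 [-93.67  43.35 -49.57] [-94.19  43.32  50.65] dist 100.22118941287607 mid [-93.93  43.33   0.54]
stud z 0.174 [-93.23  40.35 -48.67] [-93.74  40.32  49.75] dist 98.41866799889355 mid [-93.49  40.34   0.54]
head front top [-85.59  38.85 -48.74] [-86.21  38.82  50.  ] deg 0.3591670856380287
plate 0.23420000000000002 [-41.74 -19.82 -76.23] [-41.69 -19.87  76.6 ] 152.82908702657298 midz 0.1866962873278979 rear [-44.13 -19.83 -64.62] [-44.15 -19.87  63.76] deg 0.010001242213784811
plate 0.23620000000000002 [-42.27 -21.82 -74.74] [-42.23 -21.87  75.13] 149.87876589101003 midz 0.19510873736103207 rear [-44.61 -21.83 -63.36] [-44.64 -21.87  62.54] deg 0.010001242213748845
plate 0.23820000000000002 [-42.81 -23.82 -73.26] [-42.77 -23.87  73.67] 146.92844475544698 midz 0.2035211873942231 rear [-45.1  -23.83 -62.1 ] [-45.13 -23.87  61.32] deg 0.010001242213840073
[ 636.58 -155.78  173.51] [1.81 1.59 0.43]
[ 582.37 -239.92  171.71] [1.56 1.96 0.42]
```

apply_moves([
  [1, 0, 8, 0.5, 0, -0.4, 0],
  [1, 0, 12, 0.5, 0, 0, 0],
  [1, 0, 11.5, 0, 0, 0, 0],
  [1, -8, 0, 0, 0, 0, 0],
  [1, -10, 0, 0, 0, 0, 0],
  [1, -8, 0, 0, 0, 0, 0],
  [1, -4, 0, 0, 0, 0, 0],
  [1, 0, 0, 0, 0, 0, 0],
  [1, 0, 0, 0, 0, 0, 0],
  [1, 0, 0, 0, 0, 0, 0],
])

```text
time: 8.0
tool_pos: [0.5575, -0.1647, 0.1829]
tool_rot: [-0.198, 0.198, 0.679, -0.679]
contact_force: [0.1, -0.7, -1.7]
gripper_width: 0.107
```

```bash
python3 - <<'E'
from h import *
T=pose();np.save('T3.npy',T);im=snap('wrist','w3.png');snap('scene','s3.png')
print(T.round(4),manip.state()['contact_force'])
o=np.zeros((540,800,3),np.uint8);o[:]=cv2.resize(im[20:236,160:480],(800,540),interpolation=cv2.INTER_CUBIC)
cv2.imwrite('pics/c3.png',o)
E
```

```text
[[-0.8425 -0.     -0.5387  0.5575]
 [ 0.5387  0.     -0.8425 -0.1647]
 [ 0.     -1.     -0.      0.1829]
 [ 0.      0.      0.      1.    ]] [-0.27286262  0.92878119 -3.09784045]
```

View pics/c3.png

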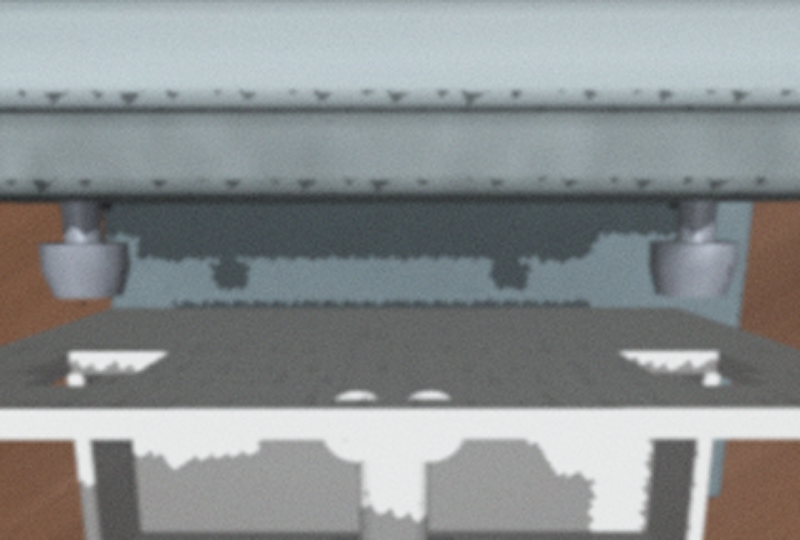

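View 6 (crop): the heads are centred at crop (84,270) and (694,270), i.e. u≈193.6 and 437.6, with their front ends level. The plate edge is parallel to them. Checking the lateral numbers.

```bash
python3 - <<'E'
from h import *
np.set_printoptions(precision=2,suppress=True,linewidth=200)
T=np.load('T3.npy');w=cam('wrist',T);Ti=np.linalg.inv(T)
g=cv2.cvtColor(cv2.imread('pics/w3.png'),cv2.COLOR_BGR2GRAY).astype(int)
sob=lambda a:np.abs(np.gradient(cv2.GaussianBlur(a.astype(np.float32).reshape(1,-1),(0,0),1.2).ravel()))
for r in (124,130): print(r,g[r,170:218],g[r,414:462])
for c in (193,437): print(c,g[110:150,c])
t=lambda u,v,z:(Ti@np.append(plane(*w,u,v,z),1))[:3]*1000
for z in(.168,.171,.174):
  a,b=t(193.6,126,z),t(437.6,126,z);print(z,np.linalg.norm(a-b),(a+b)/2)
print('front',t(193.6,138.5,.1755),t(437.6,138.5,.1755))
c=190
a=g[190,70:110];b=g[190,530:570];print(a,b);print([g[175:195,c] for c in(120,500)])
E
```

```text
124 [ 92  91  95  94  93  94 105 112 130 138 144 148 149 153 154 156 158 159 162 161 158 156 154 160 154 151 153 149 145 141 136 133 129 122 118 111 106  93  86  77  73  86 108 125 126 122 123 122] [131 134 133 135 131 107  83  69  77  87  97 103 112 117 121 124 128 136 139 141 150 149 154 161 158 160 163 164 168 166 160 160 155 153 149 147 149 146 136 127 120 126 123 123 109  98  97  98]
130 [ 98  97  95  96  92  97 101 100 115 123 130 140 147 147 145 149 154 157 158 157 155 154 153 150 148 146 146 142 138 131 129 125 121 115 114 107  98  85  74  74  83 106 124 134 133 133 132 134] [133 132 133 136 137 125 105  81  76  84  98 102 108 120 119 124 127 131 134 143 143 145 148 146 152 153 154 156 155 152 154 152 149 142 143 135 134 117 116 119 130 129 126 112  96  96  91  97]
193 [ 87  96 109 133 168 176 165 150 152 160 160 158 159 155 160 153 154 151 146 151 150 150 152 147 151 151 150 145 137 123  96  80  90  95  93 100  96 100 100  96]
437 [ 97  94 111 131 153 163 159 144 150 162 161 163 163 160 161 157 154 149 148 148 146 150 150 151 150 156 150 149 145 137 133 138 131 132 124 112 105 103 104  97]
0.168 102.17510980338601 [-60.15  14.89  -0.37]
0.171 99.95955833796371 [-60.35  11.89  -0.34]
0.174 97.74400687254129 [-60.55   8.89  -0.32]
front [-55.79   7.39 -49.15] [-55.72   7.39  48.5 ]
[ 98  93  99  95  93  94  93  92  95  95  89  93  94  88  88  96 136 190 227 234 234 234 231 232 232 233 232 232 234 232 233 233 232 234 232 231 232 233 234 233] [232 232 232 233 231 231 232 232 232 232 230 232 232 231 231 233 224 181 110  62  62  68  75  73  68  70  69  73  74  71  70  69  75  71  69  69  71  72  72  75]
[array([ 92,  93,  92,  93,  93,  93,  95, 109, 163, 218, 233, 232, 234, 234, 233, 233, 234, 232, 233, 235]), array([101,  98, 100, 103,  98,  89,  98, 130, 186, 224, 231, 231, 231, 231, 231, 231, 233, 230, 231, 221])]
```

apply_moves([
  [1, -3, 0, -0.6, 0, 0, 0],
  [1, -3, 0, 0, 0, 0, 0],
  [1, -3, 0, 0, 0, 0, 0],
  [1, -3, 0, 0, 0, 0, 0],
  [1, -2, 0, 0, 0, 0, 0],
  [1, 0, 0, 0, 0, 0, 0],
])

```text
time: 8.7
tool_pos: [0.5699, -0.172, 0.1828]
tool_rot: [-0.199, 0.199, 0.679, -0.679]
contact_force: [-0.1, 0.3, -2.3]
gripper_width: 0.105
```

apply_moves([
  [1, -2, 0, 0, 0, 0, 0],
  [1, -2, 0, 0, 0, 0, 0],
  [1, -1, 0, 0, 0, 0, 0],
  [1, 0, 0, 0, 0, 0, 0],
])

```text
time: 9.1
tool_pos: [0.574, -0.1746, 0.1828]
tool_rot: [0.198, -0.199, -0.679, 0.679]
contact_force: [0.4, 0.2, -2.5]
gripper_width: 0.109
```

apply_moves([
  [1, -2, 0, 0, 0, 0, 0],
  [1, -1, 0, 0, 0, 0, 0],
  [1, -1, 0, 0, 0, 0, 0],
  [1, 0, 0, 0, 0, 0, 0],
])

```text
time: 9.5
tool_pos: [0.5773, -0.1768, 0.1828]
tool_rot: [-0.198, 0.198, 0.679, -0.679]
contact_force: [-0.4, 0.6, -1.3]
gripper_width: 0.111
```

apply_moves([
  [1, -1, 0, 0, 0, 0, 0],
  [1, 0, 0, 0, 0, 0, 0],
])

```text
time: 9.7
tool_pos: [0.5782, -0.1773, 0.1828]
tool_rot: [-0.198, 0.199, 0.679, -0.679]
contact_force: [0.5, -0.2, -2.4]
gripper_width: 0.105
```

apply_moves([
  [1, -1, 0, 0, 0, 0, 0],
  [1, 0, 0, 0, 0, 0, 0],
])

```text
time: 9.9
tool_pos: [0.579, -0.1778, 0.1828]
tool_rot: [0.198, -0.198, -0.679, 0.679]
contact_force: [0.0, 0.4, -1.8]
gripper_width: 0.108
```

```bash
python3 - <<'E'
from h import *
T=pose();np.save('T4.npy',T);im=snap('wrist','w4.png')
print(T.round(4),manip.state()['contact_force'])
cv2.imwrite('pics/c4.png',cv2.resize(im[20:236,160:480],(800,540),interpolation=cv2.INTER_CUBIC))
E
```

```text
[[-8.424e-01  0.000e+00 -5.388e-01  5.790e-01]
 [ 5.388e-01 -1.000e-04 -8.424e-01 -1.778e-01]
 [-1.000e-04 -1.000e+00  0.000e+00  1.828e-01]
 [ 0.000e+00  0.000e+00  0.000e+00  1.000e+00]] [ 0.95397891 -0.56758774 -2.3282307 ]
```

View pics/c4.png

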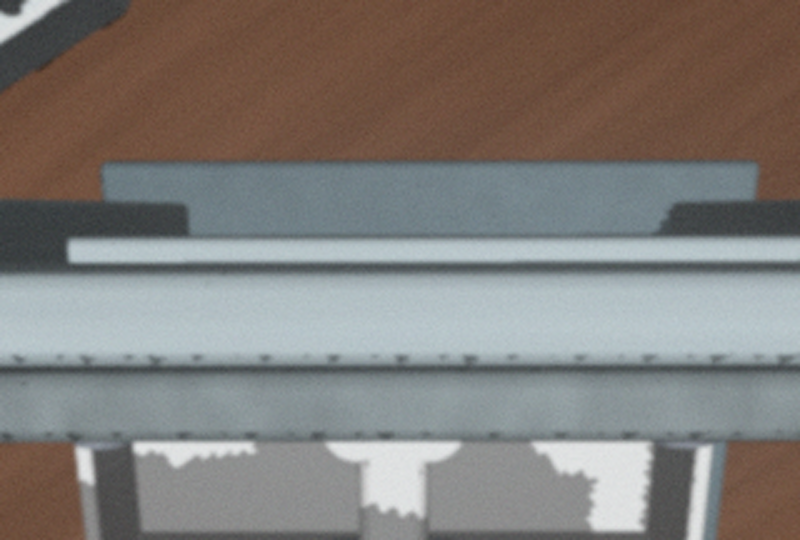

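View 7: the stand's top bar now hides the gap. The head tips show at crop (110,443) and (690,443), in front of the tray's plate, so both studs are through with no contact force. I continue by feel.

apply_moves([
  [1, -1, 0, 0, 0, 0, 0],
  [1, 0, 0, 0, 0, 0, 0],
])

```text
time: 10.15
tool_pos: [0.5798, -0.1783, 0.1828]
tool_rot: [-0.198, 0.198, 0.679, -0.679]
contact_force: [0.3, -0.7, -2.2]
gripper_width: 0.107
```

apply_moves([
  [1, -0.7, 0, 0, 0, 0, 0],
  [1, 0, 0, 0, 0, 0, 0],
])

```text
time: 10.35
tool_pos: [0.5798, -0.1784, 0.1827]
tool_rot: [-0.199, 0.198, 0.679, -0.679]
contact_force: [-4.7, 1.6, -0.1]
gripper_width: 0.108
```

apply_moves([
  [1, -0.7, 0, 0, 0, 0, 0],
  [1, 0, 0, 0, 0, 0, 0],
])

```text
time: 10.55
tool_pos: [0.5798, -0.1783, 0.1827]
tool_rot: [-0.2, 0.197, 0.679, -0.678]
contact_force: [-7.4, 3.6, 2.3]
gripper_width: 0.107
```

apply_moves([
  [1, 1.9, 0, 0, 0, 0, 0],
  [1, 0, 1, 0, 0, 0, 0],
  [1, 0, 2, 0, 0, 0, 0],
  [1, 0, 2, 0, 0, 0, 0],
  [1, 0, 2, 0, 0, 0, 0],
  [1, 0, 0, 0, 0, 0, 0],
])

```text
time: 11.15
tool_pos: [0.5792, -0.178, 0.1752]
tool_rot: [-0.199, 0.198, 0.679, -0.679]
contact_force: [0.7, 0.7, -2.2]
gripper_width: 0.106
```

apply_moves([
  [1, 0, 2, 0, 0, 0, 0],
  [1, 0, 2, 0, 0, 0, 0],
  [1, 0, 2, 0, 0, 0, 0],
  [1, 0, 0, 0, 0, 0, 0],
])

```text
time: 11.55
tool_pos: [0.5791, -0.1779, 0.1693]
tool_rot: [-0.199, 0.198, 0.679, -0.679]
contact_force: [0.4, 0.6, -2.8]
gripper_width: 0.104
```

apply_moves([
  [1, 0, 1, 0, 0, 0, 0],
  [1, 0, 1, 0, 0, 0, 0],
  [1, 0, 0, 0, 0, 0, 0],
])

```text
time: 11.85
tool_pos: [0.5793, -0.178, 0.1677]
tool_rot: [0.199, -0.198, -0.679, 0.679]
contact_force: [-0.8, -0.1, -2.1]
gripper_width: 0.11
```

apply_moves([
  [1, 0, 1, 0, 0, 0, 0],
  [1, 0, 0, 0, 0, 0, 0],
])

```text
time: 12.05
tool_pos: [0.5793, -0.178, 0.1667]
tool_rot: [-0.199, 0.198, 0.679, -0.679]
contact_force: [0.4, -0.2, -1.3]
gripper_width: 0.108
```

apply_moves([
  [1, 0, 0.7, 0, 0, 0, 0],
  [1, 0, 0, 0, 0, 0, 0],
])

```text
time: 12.25
tool_pos: [0.5794, -0.1781, 0.1663]
tool_rot: [0.198, -0.199, -0.679, 0.679]
contact_force: [0.3, 0.1, -1.7]
gripper_width: 0.113
```

apply_moves([
  [1, 0, 0.7, 0, 0, 0, 0],
  [1, 0, 0, 0, 0, 0, 0],
])

```text
time: 12.45
tool_pos: [0.5795, -0.1781, 0.1661]
tool_rot: [0.198, -0.199, -0.679, 0.679]
contact_force: [-1.8, 1.4, 1.4]
gripper_width: 0.111
```

apply_moves([
  [1, 0, 0.7, 0, 0, 0, 0],
  [1, 0, 0, 0, 0, 0, 0],
])

```text
time: 12.65
tool_pos: [0.5796, -0.1781, 0.1658]
tool_rot: [0.198, -0.199, -0.679, 0.679]
contact_force: [-4.0, 1.8, 4.3]
gripper_width: 0.112
```

apply_moves([
  [1, -0.7, 0, 0, 0, 0, 0],
  [1, 0, 0, 0, 0, 0, 0],
  [0.7, 0, 0, 0, 0, 0, 0],
  [0.4, 0, 0, 0, 0, 0, 0],
  [0.1, 0, 0, 0, 0, 0, 0],
  [-0.2, 0, 0, 0, 0, 0, 0],
  [-0.2, 0, 0, 0, 0, 0, 0],
  [-0.2, 0, 0, 0, 0, 0, 0],
  [-0.2, 0, 0, 0, 0, 0, 0],
])

```text
time: 13.55
tool_pos: [0.58, -0.1784, 0.1646]
tool_rot: [-0.198, 0.198, 0.679, -0.679]
contact_force: [-0.5, -0.2, -0.0]
gripper_width: 0.601
```

```bash
python3 - <<'E'
from h import *
T=pose();im=snap('wrist','w5.png');s=snap('scene','s5.png')
print(manip.state()['contact_force'],manip.state()['gripper_width'])
o=np.zeros((600,800,3),np.uint8);o[:300,:445]=cv2.resize(im[20:236,160:480],(445,300));o[300:,:]=0
c=cv2.resize(s[120:220,310:430],(720,600),interpolation=cv2.INTER_CUBIC);o[:, 450:800]=c[:,180:530]
cv2.imwrite('pics/c5.png',o)
E
```

```text
[ 0.26731977 -0.18296187  0.25210591] 0.6003950740747274
```

View pics/c5.png

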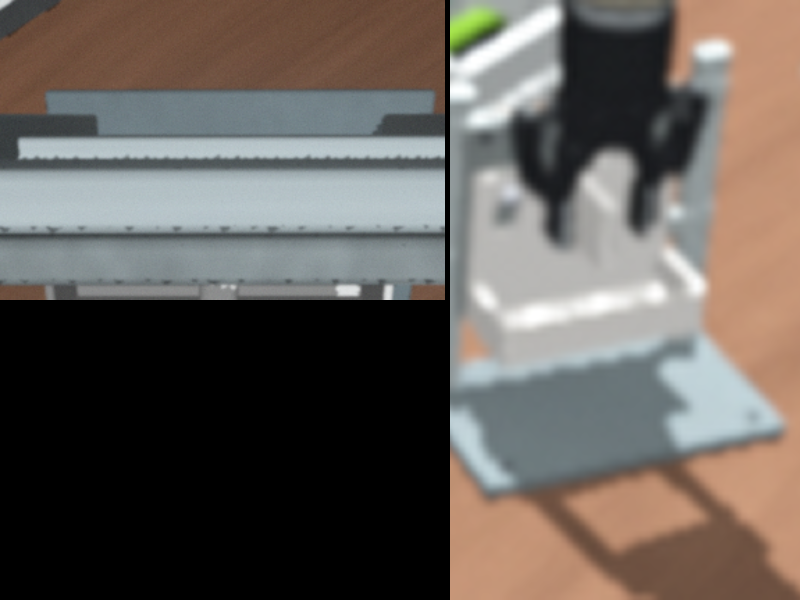

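View 8: the tray hangs free, with the left stud visible in its keyhole and no contact force. I retreat straight away from the stand, then up.

apply_moves([
  [-0.2, 8, 0, 0, 0, 0, 0],
  [-0.2, 15, 0, 0, 0, 0, 0],
  [-0.2, 25, 0, 0, 0, 0, 0],
  [-0.2, 35, 0, 0, 0, 0, 0],
  [-0.2, 35, 0, 0, 0, 0, 0],
  [-0.2, 0, -35, 0, 0, 0, 0],
  [-0.2, 0, -35, 0, 0, 0, 0],
  [-0.2, 0, 0, 0, 0, 0, 0],
  [-0.2, 0, 0, 0, 0, 0, 0],
  [-0.2, 0, 0, 0, 0, 0, 0],
])

```text
time: 14.65
tool_pos: [0.4799, -0.1146, 0.2337]
tool_rot: [-0.199, 0.198, 0.679, -0.679]
contact_force: [1.0, 0.2, 0.2]
gripper_width: 0.601
```

```bash
python3 - <<'E'
from h import *
T=pose();print(T.round(4));w=snap('wrist','w6.png');s=snap('scene','s6.png')
t=snap('top','t6.png')
o=np.zeros((600,800,3),np.uint8)
o[:300,:480]=cv2.resize(w[0:300,80:560],(480,300))
o[300:600,:400]=cv2.resize(t[160:220,366:446],(400,300),interpolation=cv2.INTER_CUBIC)
c=cv2.resize(s[120:205,330:400],(494,600),interpolation=cv2.INTER_CUBIC);o[:,480:]=c[:,40:360]
cv2.imwrite('pics/c6.png',o)
a=cv2.imread('pics/top0.png');d=cv2.absdiff(a,t).max(2)>60
n,l,st,ce=cv2.connectedComponentsWithStats(d.astype(np.uint8));print([(x[:5].tolist()) for x in st[1:] if x[4]>8])
E
```

```text
[[-8.424e-01 -1.400e-03 -5.388e-01  4.799e-01]
 [ 5.388e-01  6.000e-04 -8.424e-01 -1.146e-01]
 [ 1.500e-03 -1.000e+00  3.000e-04  2.337e-01]
 [ 0.000e+00  0.000e+00  0.000e+00  1.000e+00]]
[[347, 175, 83, 147, 3610], [288, 204, 36, 36, 547], [426, 217, 4, 9, 12], [463, 258, 15, 4, 49], [275, 261, 304, 139, 13404], [346, 262, 11, 1, 11], [340, 277, 16, 3, 33], [350, 308, 15, 15, 44], [355, 340, 31, 9, 45], [378, 348, 5, 15, 35]]
```

View pics/c6.png

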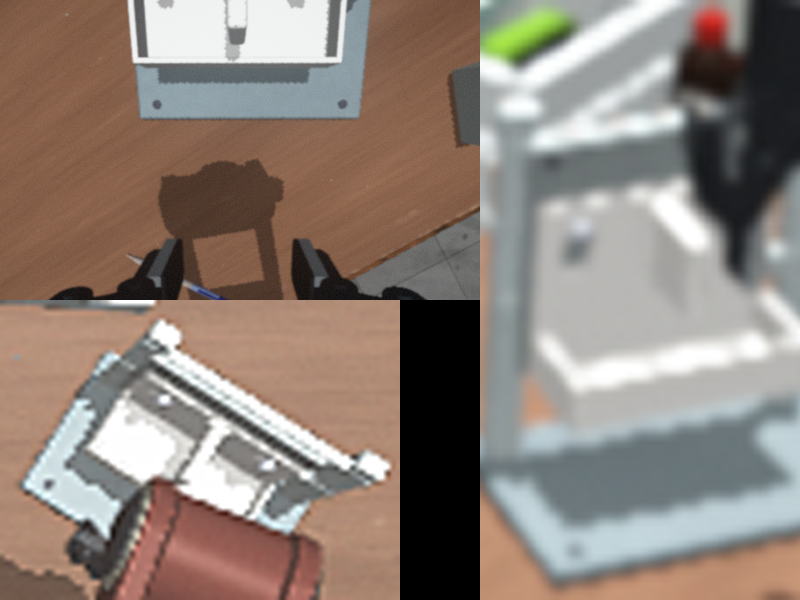

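View 9: both stud heads protrude through the tray's back plate (top crop (165,400) and (268,465)), and the tray hangs level. The frame difference shows only the arm, the tray's old spot and the stand as changed. One last look straight down checks that the plate lies against the stand.

apply_moves([
  [-0.2, 0, -35, 0, 0, 0, 0],
  [-0.2, 0, -35, 0, 0, 0, 0],
  [-0.2, -35, 0, 0, 0, 0, 0],
  [-0.2, -35, 0, 0, 0, 0, 0],
  [-0.2, 0, 0, 0, 0, 0, 0],
  [-0.2, 0, 0, 0, 0, 0, 0],
  [-0.2, 0, 0, 0, 0, 0, 0],
])

```text
time: 15.5
tool_pos: [0.5388, -0.1521, 0.3039]
tool_rot: [-0.199, 0.198, 0.679, -0.679]
contact_force: [-1.4, 0.4, -0.7]
gripper_width: 0.598
```

```bash
python3 - <<'E'
from h import *
T=pose();np.save('T7.npy',T);print(T[:3,3]);w=snap('wrist','w7.png')
cv2.imwrite('pics/c7.png',cv2.resize(w[0:220,180:460],(764,600),interpolation=cv2.INTER_CUBIC))
E
```

```text
[ 0.53880478 -0.15208251  0.30389465]
```

View pics/c7.png

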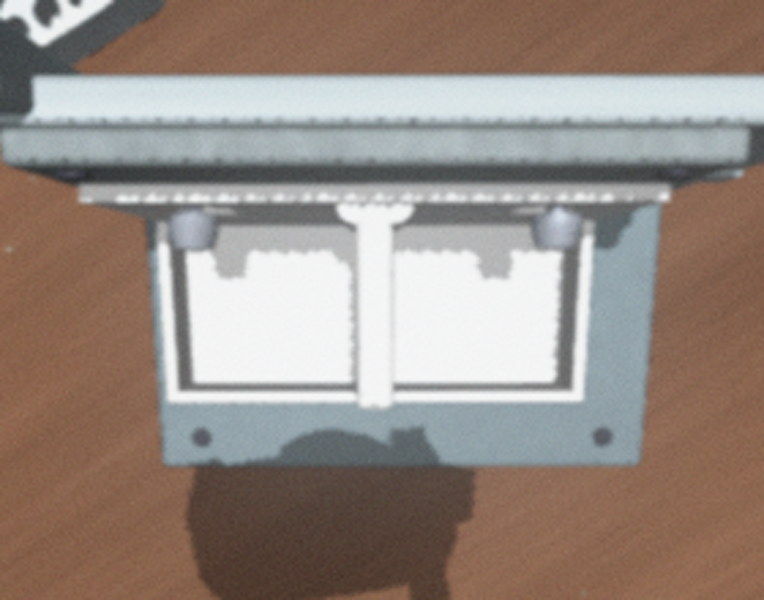

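View 10: both heads stand in front of the tray's plate, symmetric at crop (193,228) and (557,228). The plate's top edge is parallel to the stand. Quick lean check, then hand in.

```bash
python3 - <<'E'
from h import *
np.set_printoptions(precision=1,suppress=True)
T=np.load('T7.npy');w=cam('wrist',T);Ti=np.linalg.inv(T);k=600/220
t=lambda u,v,z:(Ti@np.append(plane(*w,180+u/k,v/k,z),1))[:3]*1000
print('plate top rear',t(375,184,.188),'stand top edge',t(375,163,.225),'rim front',t(375,402,.108), 'ends',t(79,194,.188),t(670,194,.188),'heads',t(193,228,.171),t(557,228,.171))
manip.job_done();print(manip.state()['time'])
E
```

```text
plate top rear [-93.  115.7   0.4] stand top edge [-93.5  78.7   0.4] rim front [-27.3 195.8   0.3] ends [-90.7 115.7 -74.8] [-90.5 115.7  75.2] heads [-83.4 132.7 -49.6] [-83.3 132.8  50.3]
the job is handed in; nothing more can be done
the job is handed in; nothing more can be done
```

The white tray hangs on the bench stand and the job is handed in at about 15.6 s of robot time. I gripped it by the finger web, found the studs with the wrist camera (two looks), and fed both keyholes over them. The plate touched the stand at about 5–8 N. I then lowered the tray about 16.6 mm until the slot ends met the studs at about 4 N, and released it.

Last checks after letting go:
- **Lean:** the plate's top rear edge is within about 0.5 mm of the stand face, and the trough's front rim is 66 mm in front of it, so the plate lies flat.
- **Height and centring:** the top edge's ends measure 150 mm apart at the height it should have when home. The tray and the studs are centred on each other to about 0.2 mm.
- **Studs:** both heads show in front of the back plate.
- **Bystanders:** before-and-after top views showed no change in the visible area round the small things. The arm hides part of that view.
- **Gripper:** it was clear of everything.

No check failed. The first sideways correction overshot by about 0.6 mm and was put right before the studs went in. The first camera estimate of the stud height was about 2 mm high (172.5 against 170 mm), and the second look brought it to 171 mm.

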